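# Gather loose nuts in the lip corner of a tray held over a plating dish

## Task

The five loose steel nuts in the blue tray are to go one by one into the glass plating dish. Pick up the tray and, without spilling a nut, hold it tipped over the dish so that all five nuts have slid together into the corner with the pouring lip, and the tip of that lip is over the middle part of the dish as seen from above and no more than a hand's breadth above its rim. Finish while still holding it there: motionless, in the air, not touching the dish, with the dish and the other things on the bench left where they stand.

Things in the scene. Friction and masses are not known exactly. Their poses are not given: they have to be found in the camera images.
- tray: Blue plastic carrying tray, 0.3 kg, outside 200 (its x) by 140 (its y) mm, walls 45 mm high, floor and walls 4 mm thick, a 5 mm rim standing out at the top. Its +x, +y corner is cut off at 45 degrees (30 mm off each side) and bears the pouring lip; the other corners are square. A fixed handle spans its middle. Origin: centre of the underside, z up. Starts flat on the bench at any yaw.
- tray_handle (a point): Middle of the handle bar, 94 mm above the tray's origin along its z; axes as the tray's. The bar lies along the tray's y: 16 mm wide (tray x), 16 mm high, 152 mm long, top at 102 mm, on an upright 24 mm wide outside each long wall; 140 mm of it is free between them.
- tray_lip (a point): Tip of the flared pouring lip on the cut corner, at x 94.2, y 64.2, z 45 mm in the tray's frame. It points along the tray's (+x, +y) diagonal, 45 degrees from either axis. With the tray tipped that way by 15 to 54 degrees, the tray's lowest point is at most 41 mm below this point.
- tray_corner (a point): Middle of the foot of the cut corner's wall, on the inside floor: at x 82.2, y 52.2, z 4 mm in the tray's frame. That wall is 34 mm high. The nuts are to gather here.
- dish: Round glass dish, empty, 0.45 kg, loose on the bench: 150 mm across and 50 mm high at the rim, 136 mm across at the foot, wall 3 mm. Two copper plates, 36 mm wide, stand in it at its +y and -y sides, held to the rim by black clips that reach 86 mm above the bench, its highest part. Origin: centre of the underside (the middle of the opening seen from above), z up.
- reagent: Bystander: amber reagent bottle, 66 mm diameter, 120 mm high, upright. Origin at the centre of its underside.
- meter: Bystander: hand multimeter lying on its back, 150 (x) by 80 (y) by 48 mm. Origin at the centre of its underside.
- mouse: Bystander: black computer mouse, 110 (x) by 62 (y) by 34 mm. Origin at the centre of its underside.
- forceps: Bystander: steel forceps lying flat, 128 mm long along its x, 18 mm wide, 10 mm high. Origin at the middle of its length, on the bench.
- nut1: One of five like M12 steel hexagon nuts, 19 mm across the flats, 10 mm high, 17 g, lying loose on the tray floor. Origin: centre of its underside. Alone on the tray's slippery floor it begins to slide at a tilt of 9 to 14 degrees; along a wall or in a crowd it needs up to about 28 degrees.
- nut2: Another of the five like nuts (see nut1).
- nut3: Another of the five like nuts (see nut1).
- nut4: Another of the five like nuts (see nut1).
- nut5: Another of the five like nuts (see nut1).
Not all that is in view belongs to the job. What is meant by the dish is not pink or red, and is the larger of those in its own colour.

How it is judged:
By the outcome, as a careful person would: the job done as asked, in the order asked, and still so for the second after the job is handed in, while the arm keeps its last pose, push and grip.
It also fails if it takes over 51 s, if anything falls off the work surface, if the arm or the gripper's body presses on something with over 40 N, if the wrist force passes 120 N, or if a joint passes its speed limit or range.

## Robot

A 7-joint arm with a two-finger parallel gripper is mounted at the origin on the work surface. World frame = base frame: x ahead of the robot, y to its left, z up, the work surface at z = 0. Lengths are in m, angles in rad, forces in N, time in s.
With the tool pointing down it reaches from about 0.425 to 0.925 m from the base axis. Payload 6.8 kg.
Tool frame: the origin (TCP) lies where the fingers leave the gripper's body, on its centre line; the fingertips stand 73 mm ahead of it and the grasp point (between the pads) lies 54 mm ahead of it; z points along the fingers, y is the direction in which the jaws open and shut (so a half turn about z gives the same grasp; the last joint's range is limited). The gripper opens to 85 mm and grips with 20 to 120 N. Pads are 22 mm wide; open, the fingers measure 114 mm over their backs; the gripper's body (76 mm by 85 mm) begins 54 mm behind the grasp point. The pads swing forward as they close: fully open they stand 13 mm farther back than shut.
Start: joints at [-1.411, 0.477, 0.022, 1.555, -0.011, 1.109, -0.083], TCP at [0.179, 0.651, 0.304] pointing down, gripper open.
Joint ranges: [-2.96, 2.96], [-0.34, 2.1], [-1.41, 1.46], [0.24, 2.44], [-1.37, 4.51], [0.17, 1.92], [-2.96, 2.96]. Speed limits (rad/s): [2.39, 2.39, 3.14, 3.14, 3.14, 3.14, 3.14].

## Interface

Orientations are given as a rotation vector (axis times angle).
In Python, from bench import r gives the robot as it stands.
- The arm moves only by the shell command python3 -m handwheel 'ROWS' [FORCE]. ROWS is JSON, a list that holds one entry, the list of rows, each a list of 7 numbers: the shift along the world's x, y, z in m, then the turn, a rotation vector about the world's x, y, z in rad, then the finger opening in m, from 0 to 0.0854. A call has 1 to 10 rows; each row shifts and turns the commanded pose from where the row before left it; what a row does not reach is not made up. A row lasts 1/12 s, in which the tool goes at most 41.7 mm and 7.16 degrees, less where a joint would pass 70% of its speed; a pose out of reach is approached as far as the arm can. A call is refused whole if a number of a shift passes 0.0417 or a number of a turn 0.125, either way. A call with a gripper value outside its range is refused whole. The fingers move at their own pace and stop on an object; FORCE is the grip in N (left out, the last holds). Time passes only in rows, so rows that do not move let the fingers close. It gives the time, the measured TCP pose, the force and the opening at its end, in the units of the state.
- r.get_obs(): the state, without advancing time (a new reading comes with each control period).
- r.grab_frame(name): name is "side" or "top"; returns (picture, depth): 400x640x3 uint8, red, green, blue; 400x640 float32, m along the optical axis (not along the pixel's ray), 0 where there is no reading.
- r.get_calibration(name): a dict with "vertical_fov" (degrees; the focal length in pixels is half the picture's height over the tangent of half this angle, whatever the lens; pixels are square), "cx", "cy" (the principal point, pixels), "R" (3x3) and "t" (3): a world point X has camera coordinates R X + t. Camera axes: x right, y down, z forward; pixel columns grow to the right and rows downward; lengths in m; the calibration is good to about 2 mm. A picture is of the moment at which its call begins. get_calibration takes no time and is no camera call.
- r.hand_in(): hands the job in, once; it reports no verdict.
Trained networks look in the newest picture that a camera, given by its name, has taken for a name from the list of things; names that differ only in an ending like _2 or _b are one class to them, and where a whole thing is asked for, a point or a joint stands for the part that bears it (a point fixed in the world has none). Each returns a list of dicts, best first, with "p" (0 to 1); they miss things now and then, are a little off and sometimes report something else, mostly with a low value. They report only what shows in the picture. A call takes as long as a camera call. They do not tell look-alikes from the thing itself.
- r.masks_of(label, camera): "pixels" (400x640 bool, what is visible of it) and "at" ([column, row] in pixels, amid what is visible of it).
The state is a dict: "clock": time; "joints": joint angles; "qvel": joint speeds; "tau": joint torques, N m; "tcp_pos": TCP position; "orientation": TCP orientation; "contact_force": force on the tool from outside, world axes, zero at the start; "moment": the same for the moment, N m; "grip_width": finger opening in m.
Only numpy, scipy, OpenCV 4.12 (cv2) and the standard library are available. Lean on these libraries where they do the work, as an engineer would, in place of code of your own. Each camera call takes 0.05 s, during which the arm holds its last target.

## Working session

There is one attempt and no reset: what is moved stays moved. The work goes in short steps, Python scripts to look and compute and a shell command to move; the robot and the scene stay as the last step left them, time stands still between calls to the robot, and variables do not carry over. Pictures are saved under pics/ and viewed, and the job is handed in when it is done.

```bash
mkdir -p pics; ls
cat > h.py <<'E'
import numpy as np,cv2
from bench import r
def K(n):
    c=r.get_calibration(n); f=200/np.tan(np.radians(c["vertical_fov"])/2)
    return f,c["cx"],c["cy"],np.array(c["R"]),np.array(c["t"])
def unproj(n,u,v,d):
    f,cx,cy,R,t=K(n); u=np.asarray(u,float);v=np.asarray(v,float)
    P=np.stack([(u-cx)/f*d,(v-cy)/f*d,d*np.ones_like(u)],-1)
    return (P-t)@R
def proj(n,X):
    f,cx,cy,R,t=K(n); p=np.asarray(X)@R.T+t
    return np.stack([f*p[...,0]/p[...,2]+cx,f*p[...,1]/p[...,2]+cy],-1)
def save(name,img): cv2.imwrite('pics/'+name,img[...,::-1])
E
python3 - <<'E'
from h import *
for n in ("top","side"):
    im,d=r.grab_frame(n); save(n+'0.png',im); np.save(n+'0.npy',d); np.save(n+'0i.npy',im)
    print(n,r.get_calibration(n))
    for l in ("tray","dish","tray_handle"):
        for m in r.masks_of(l,n): print(n,l,round(m["p"],2),m["at"],m["pixels"].sum())
print(r.get_obs())
E
```

```text
pics
top {'vertical_fov': 45.3534383178419, 'cx': 314.13110433195874, 'cy': 202.38461011746506, 'R': array([[ 0.0053693 , -0.99995166,  0.00823682],
       [-0.99565594, -0.00611154, -0.09290803],
       [ 0.09295388, -0.00770219, -0.99564062]]), 't': array([-0.0766367 ,  0.53806335,  1.51079157])}
top tray 0.7 [224.3, 199.0] 3001
top dish 0.78 [499.8, 209.2] 1858
top dish 0.66 [436.7, 260.9] 1788
top dish 0.62 [360.8, 292.4] 819
top dish 0.6 [354.6, 226.3] 1805
top tray_handle 0.7 [218.6, 196.9] 3032
side {'vertical_fov': 46.32508080567425, 'cx': 313.58793680639974, 'cy': 197.52573963067312, 'R': array([[ 0.70335169, -0.71076117,  0.01072194],
       [-0.50922739, -0.51432818, -0.69003912],
       [ 0.49596761,  0.47988027, -0.72369265]]), 't': array([-0.42655105,  0.30126229,  1.65151023])}
side tray 0.67 [266.1, 172.7] 1540
side dish 0.84 [288.9, 270.1] 687
side dish 0.69 [436.1, 302.3] 1652
side dish 0.62 [358.1, 297.4] 1525
side dish 0.59 [323.7, 234.2] 1239
side dish 0.36 [266.5, 174.2] 1538
side tray_handle 0.7 [270.6, 169.3] 1527
{'clock': 0.4, 'joints': array([-1.411107  ,  0.47715029,  0.02241815,  1.55553634, -0.0115161 ,
        1.1093338 , -0.08311714]), 'qvel': array([-0.00028492, -0.00186015, -0.00010158, -0.00287197, -0.00250088,
        0.00097801, -0.00094065]), 'tau': array([-1.99199007e-03, -5.95632041e+01,  1.60374295e+00, -2.81118482e+01,
        1.23382732e-02,  3.98337768e-03, -2.96332729e-06]), 'tcp_pos': array([0.1785986 , 0.65088761, 0.30374973]), 'orientation': array([-4.19480686e-01, -3.11343057e+00,  4.67683150e-04]), 'contact_force': array([-0.08452436,  0.27571089, -0.65149626]), 'moment': array([-0.01176376,  0.00188067, -0.01082047]), 'grip_width': 0.08548382014286683}
```

View pics/top0.png

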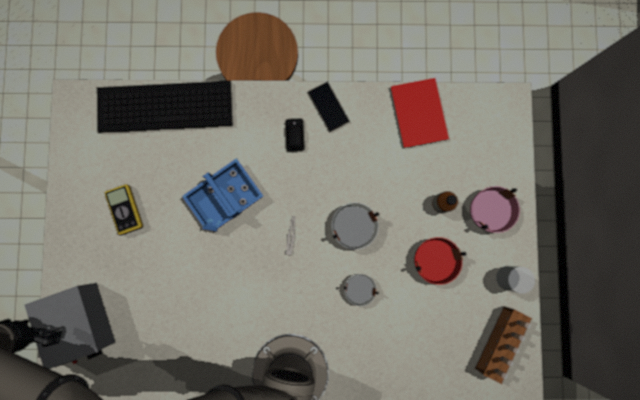

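View pics/side0.png

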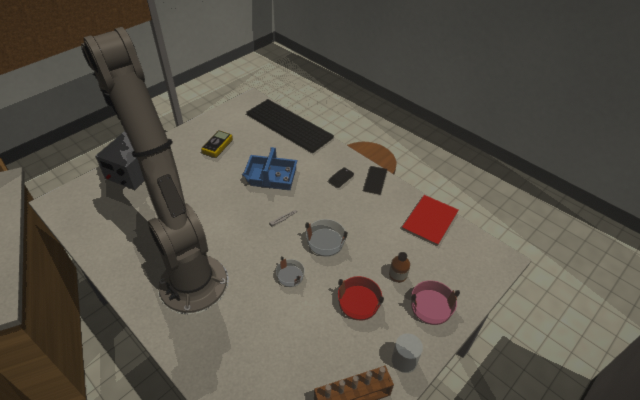

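Dish candidates in the top view are pink (494,210), red (437,261), small grey (359,290) and large grey (354,226). The large grey one fits: it is neither pink nor red, and is the larger of the two in its colour. I'll confirm with a crop and measure it.

Run:
```python
from h import *
im=np.load('top0i.npy'); d=np.load('top0.npy')
a=cv2.resize(im[150:250,170:270],(400,400),interpolation=cv2.INTER_CUBIC)
b=cv2.resize(im[190:310,310:400],(300,400),interpolation=cv2.INTER_CUBIC)
save('crop0.png',np.hstack([a,b]))
V,U=np.mgrid[0:400,0:640]
P=unproj('top',U,V,d)
m=r.masks_of("tray","top")[0]["pixels"]
ms={tuple(np.round(x["at"])):x["pixels"] for x in r.masks_of("dish","top")}
np.savez('m0.npz',tray=m)
for k,x in ms.items():
    q=P[x]; print(k,np.percentile(q,[1,50,99],axis=0).round(3).tolist())
q=P[m]; z=q[:,2]
print(np.percentile(z,[1,10,50,90,99]).round(3))
for lo,hi in((.035,.055),(.0,.03),(.085,.12)):
    s=(z>lo)&(z<hi); print(lo,s.sum(), cv2.minAreaRect((q[s][:,:2]*1000).astype(np.float32)), np.median(q[s],0))
for o in ("meter","mouse","forceps","reagent"):
    for x in r.masks_of(o,"top")[:2]:
        q=P[x["pixels"]]; print(o,round(x["p"],2),x["at"],np.median(q,0).round(3))
```

```text
(np.float64(500.0), np.float64(209.0)) [[0.449, -0.722, -0.004], [0.522, -0.663, 0.007], [0.589, -0.578, 0.086]]
(np.float64(437.0), np.float64(261.0)) [[0.287, -0.534, -0.003], [0.356, -0.475, 0.006], [0.426, -0.392, 0.083]]
(np.float64(361.0), np.float64(292.0)) [[0.216, -0.269, -0.005], [0.26, -0.225, 0.005], [0.312, -0.172, 0.057]]
(np.float64(355.0), np.float64(226.0)) [[0.394, -0.273, -0.003], [0.464, -0.206, 0.006], [0.535, -0.132, 0.088]]
[-0.003  0.001  0.007  0.081  0.107]
0.035 640 ((554.93115234375, 217.4725341796875), (152.94644165039062, 213.27838134765625), 35.849124908447266) [0.55568972 0.22389947 0.04489729]
0.0 1838 ((558.6328735351562, 219.53704833984375), (157.89620971679688, 205.67506408691406), 28.205854415893555) [0.55860003 0.22362348 0.00537207]
0.085 287 ((556.7453002929688, 215.93133544921875), (153.95010375976562, 22.347126007080078), 35.53488540649414) [0.55505163 0.2145289  0.1019109 ]
meter 0.89 [123.5, 212.8] [0.512 0.528 0.038]
meter 0.5 [225.3, 196.4] [0.558 0.221 0.008]
forceps 0.64 [290.4, 245.5] [0.412 0.003 0.006]
reagent 0.76 [445.4, 207.2] [ 0.537 -0.477  0.084]
```

View pics/crop0.png

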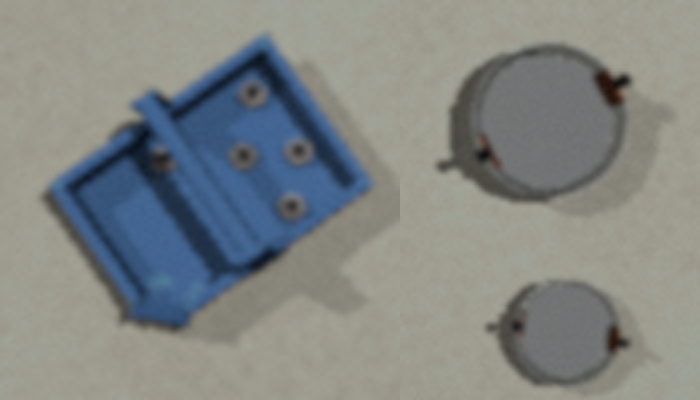

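The crop confirms it: the large grey-glass dish at (354,226) with two clips is the target, and the small twin at (359,290) is the decoy. The tray's lip corner is at about (209,226), and the nuts lie mostly at the opposite end. Next I'll refine the poses.

Run:
```python
from h import *
from scipy.spatial.transform import Rotation as Ro
V,U=np.mgrid[0:400,0:640]
tray={}
for n in ("top","side"):
    d=np.load(n+'0.npy'); P=unproj(n,U,V,d); ok=d>0
    reg=ok&(abs(P[...,0]-.556)<.17)&(abs(P[...,1]-.217)<.17)
    bar=reg&(P[...,2]>.09)&(P[...,2]<.115)
    q=P[bar]; print(n,'bar',bar.sum(),cv2.minAreaRect((q[:,:2]*1000).astype(np.float32)),np.median(q[:,2]))
    q=P[reg&(P[...,2]>.035)&(P[...,2]<.055)]; print('rim',len(q),cv2.minAreaRect((q[:,:2]*1000).astype(np.float32)))
    reg=ok&(abs(P[...,0]-.464)<.11)&(abs(P[...,1]+.206)<.11)
    q=P[reg&(P[...,2]>.04)&(P[...,2]<.058)]; print('dish rim',len(q),cv2.minEnclosingCircle((q[:,:2]*1000).astype(np.float32)))
    q=P[reg&(P[...,2]>.065)]; 
    for s in (1,-1):
        qq=q[(q[:,1]+.206)*s>0]; print('clip',len(qq),qq.mean(0).round(3) if len(qq) else '')
c=np.array([.5565,.2165]); y=np.radians(125.5); Rz=np.array([[np.cos(y),-np.sin(y)],[np.sin(y),np.cos(y)]])
for p in ((.0942,.0642,.045),(-.1,-.07,.045),(0,0,.102),(0,.076,.102),(0,-.076,.102)):
    w=np.r_[Rz@p[:2]+c,p[2]]; print(p,w.round(3),proj('top',w).round(1),proj('side',w).round(1))
o=r.get_obs(); R=Ro.from_rotvec(o['orientation']).as_matrix(); print(R.round(3))
print(proj('top',o['tcp_pos']),proj('side',o['tcp_pos']))
```

```text
top bar 283 ((557.0014038085938, 216.12396240234375), (153.36172485351562, 23.79482650756836), 36.11473083496094) 0.10212624155810056
rim 664 ((553.353271484375, 217.34765625), (157.3751678466797, 214.83114624023438), 36.01203918457031)
dish rim 211 ((464.5390930175781, -203.0393829345703), 74.77452850341797)
clip 23 [ 0.43  -0.139  0.082]
clip 28 [ 0.498 -0.265  0.079]
side bar 124 ((555.556640625, 212.0804443359375), (165.60202026367188, 24.32343864440918), 36.982276916503906) 0.10054381728386651
rim 356 ((555.4342651367188, 216.54129028320312), (163.9483642578125, 214.87049865722656), 36.7718620300293)
dish rim 207 ((464.3934020996094, -201.94174194335938), 78.99457550048828)
clip 22 [ 0.427 -0.14   0.078]
clip 18 [ 0.495 -0.271  0.08 ]
(0.0942, 0.0642, 0.045) [0.45  0.256 0.045] [209.3 229.3] [244.2 176. ]
(-0.1, -0.07, 0.045) [0.672 0.176 0.045] [236.3 159.8] [295.5 160.3]
(0, 0, 0.102) [0.556 0.216 0.102] [219.2 193.6] [268.7 158.4]
(0, 0.076, 0.102) [0.495 0.172 0.102] [233.3 213.9] [264.5 170.6]
(0, -0.076, 0.102) [0.618 0.261 0.102] [205.3 173.4] [272.7 146.8]
[[-0.964  0.265  0.   ]
 [ 0.265  0.964  0.   ]
 [ 0.     0.    -1.   ]]
[ 29.97111277 331.10836511] [119.61845562 112.2609466 ]
```

Run:
```python
from h import *
d=np.load('top0.npy')
for u,v in ((60,320),(100,300),(90,340),(40,330),(108,350)):
    print(u,v,unproj('top',u,v,d[v,u]).round(3))
o=r.get_obs()
print(np.array([.5565,.216,.148])-o['tcp_pos'])
im=np.load('side0i.npy'); save('crop1.png',cv2.resize(im[80:220,60:220],(800,600)[0:1]+(700,))[:600])
```

```text
60 320 [0.181 0.663 0.133]
100 300 [0.225 0.602 0.013]
90 340 [0.125 0.573 0.135]
40 330 [0.185 0.615 0.324]
108 350 [ 0.068  0.576 -0.001]
[ 0.37789987 -0.43496967 -0.15595208]
```

View pics/crop1.png

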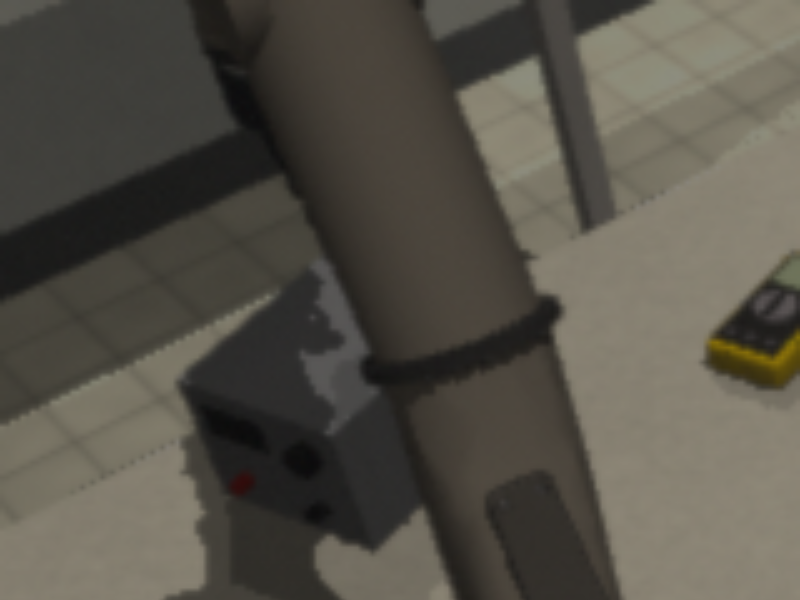

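The grey box under the hand is a power supply, about 135 mm high and clear of the fingertips. First I'll travel level.

```bash
python3 -m handwheel '[[[0.025,-0.029,0,0,0,-0.12,0.085],[0.025,-0.029,0,0,0,-0.12,0.085],[0.025,-0.029,0,0,0,-0.12,0.085],[0.025,-0.029,0,0,0,-0.12,0.085],[0.025,-0.029,0,0,0,-0.12,0.085],[0.025,-0.029,0,0,0,-0.12,0.085],[0.025,-0.029,0,0,0,-0.12,0.085],[0.025,-0.029,0,0,0,-0.12,0.085],[0.025,-0.029,0,0,0,-0.12,0.085],[0.025,-0.029,0,0,0,-0.12,0.085]]]' 100
cat > goal.py <<'E'
from h import *
from scipy.spatial.transform import Rotation as Ro
import sys
o=r.get_obs(); R=Ro.from_rotvec(o['orientation']).as_matrix()
yw=np.degrees(np.arctan2(R[1,1],R[0,1]))
print('clock',o['clock'],'tcp',o['tcp_pos'].round(4),'yaw',yw.round(2),'z',R[:,2].round(3),'grasp',(o['tcp_pos']+.054*R[:,2]).round(4))
print('j',o['joints'].round(3),'F',o['contact_force'].round(2),'M',o['moment'].round(2),'w',o['grip_width'])
E
python3 goal.py
```

```text
clock: 1.53
tcp_pos: [0.4296, 0.3594, 0.3043]
orientation: [-2.111, -2.327, -0.001]
contact_force: [0.4, 1.1, -0.1]
grip_width: 0.0847
clock 1.5333 tcp [0.4296 0.3594 0.3043] yaw 5.57 z [ 0.     0.001 -1.   ] grasp [0.4296 0.3595 0.2503]
j [-1.114  0.297  0.377  1.855 -0.127  1.013 -0.587] F [ 0.44  1.06 -0.1 ] M [ 0.09 -0.05  0.03] w 0.08466783139926576
```

```bash
python3 -m handwheel '[[[0.0141,-0.0159,-0.007,0,0,-0.115,0.085],[0.0141,-0.0159,-0.007,0,0,-0.115,0.085],[0.0141,-0.0159,-0.007,0,0,-0.115,0.085],[0.0141,-0.0159,-0.007,0,0,-0.115,0.085],[0.0141,-0.0159,-0.007,0,0,-0.115,0.085],[0.0141,-0.0159,-0.007,0,0,-0.115,0.085],[0.0141,-0.0159,-0.007,0,0,-0.115,0.085],[0.0141,-0.0159,-0.007,0,0,-0.115,0.085],[0.0141,-0.0159,-0.007,0,0,-0.113,0.085],[0,0,0,0,0,0,0.085]]]'
python3 goal.py
python3 - <<'E'
from h import *
im,d=r.grab_frame('side'); save('side1.png',cv2.resize(im[80:240,170:370],(800,600)[:1]+(640,))[:600])
im,d=r.grab_frame('top'); save('top1.png',cv2.resize(im[130:270,150:330],(720,560)))
E
```

```text
clock: 2.37
tcp_pos: [0.5574, 0.2135, 0.2401]
orientation: [2.984, 0.973, -0.0]
contact_force: [0.1, -0.7, -0.3]
grip_width: 0.0847
clock 2.3667 tcp [0.5574 0.2135 0.2401] yaw -53.89 z [ 0.001 -0.003 -1.   ] grasp [0.5575 0.2134 0.1861]
j [-0.935  0.477  0.62   1.841 -0.335  0.93  -1.105] F [ 0.11 -0.65 -0.27] M [ 0.   -0.01 -0.01] w 0.0847385530113822
```

View pics/side1.png

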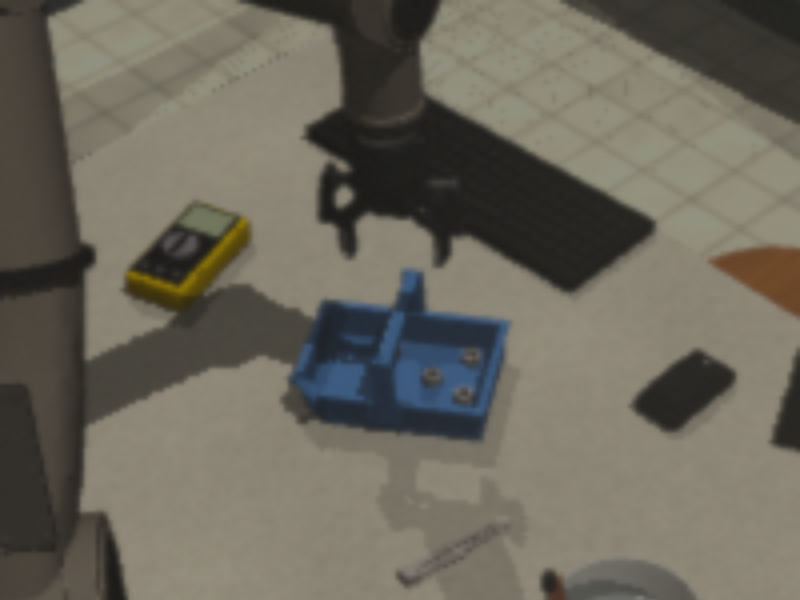

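View pics/top1.png

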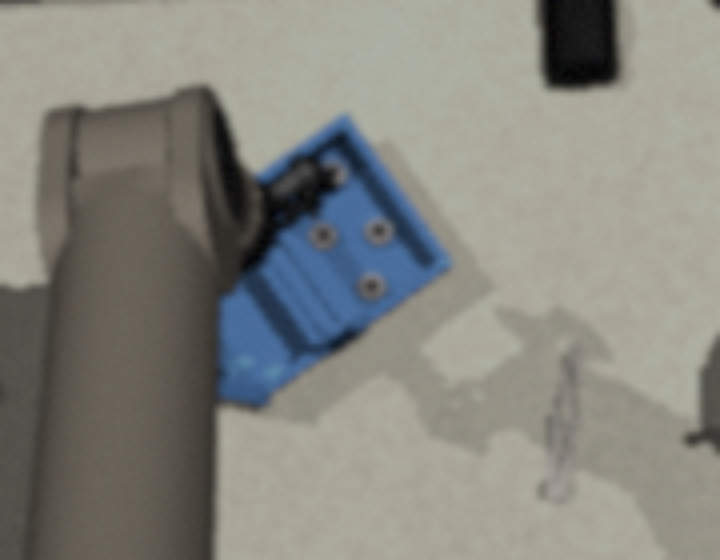

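In the side view the jaws (crop 345–445, 250) straddle the bar (410,290) along the tray's x. The picture matches the plan, so I'm descending.

```bash
python3 -m handwheel '[[[0,0.0003,-0.016,0,0,0,0.085],[0,0.0003,-0.016,0,0,0,0.085],[0,0.0003,-0.016,0,0,0,0.085],[0,0.0003,-0.016,0,0,0,0.085],[0,0.0003,-0.016,0,0,0,0.085],[0,0,-0.012,0,0,0,0.085],[0,0,0,0,0,0,0.085]]]'
python3 goal.py
python3 - <<'E'
from h import *
im,d=r.grab_frame('side'); save('side2.png',cv2.resize(im[100:220,200:360],(800,600)))
E
```

```text
clock: 3.05
tcp_pos: [0.5537, 0.2204, 0.1469]
orientation: [-2.98, -0.994, 0.006]
contact_force: [-1.0, 0.5, 0.8]
grip_width: 0.0852
clock 3.05 tcp [0.5537 0.2204 0.1469] yaw -53.11 z [-0.004 -0.001 -1.   ] grasp [0.5535 0.2203 0.0929]
j [-0.877  0.598  0.534  1.899 -0.428  0.763 -1.03 ] F [-0.99  0.49  0.81] M [-0.03  0.06  0.04] w 0.08522790470063223
```

View pics/side2.png

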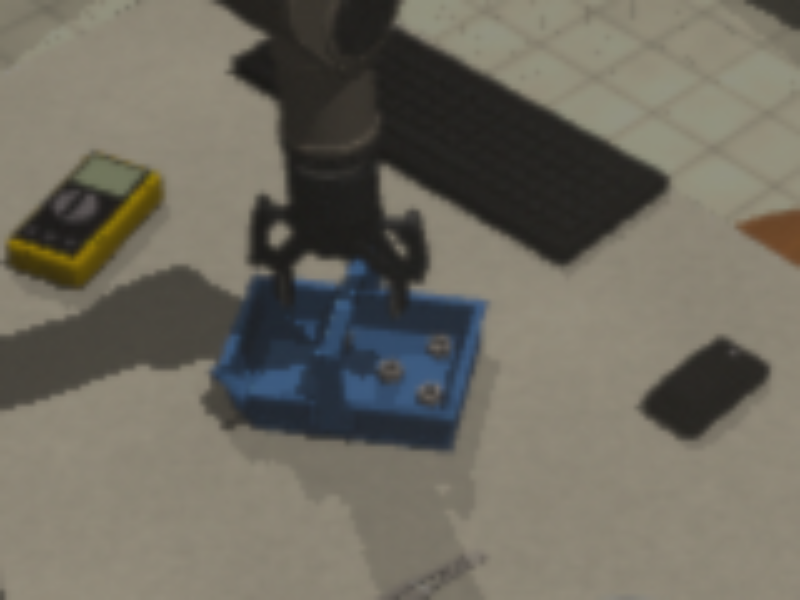

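```bash
python3 goal.py; python3 -m handwheel '[[[0.002,-0.0035,0,0,0,0,0.085],[0,0,0,0,0,0,0.085],[0,0,0,0,0,0,0.085]]]'
python3 goal.py
```

```text
clock 3.1 tcp [0.5545 0.2201 0.1482] yaw -53.16 z [-0.002 -0.    -1.   ] grasp [0.5544 0.2201 0.0942]
j [-0.877  0.597  0.535  1.897 -0.428  0.765 -1.031] F [ 0.5  -0.28  0.77] M [-0.    0.    0.03] w 0.08501007511597539
clock: 3.35
tcp_pos: [0.5583, 0.2157, 0.15]
orientation: [-2.982, -0.989, -0.003]
contact_force: [0.1, 0.1, -0.4]
grip_width: 0.085
clock 3.35 tcp [0.5583 0.2157 0.15  ] yaw -53.31 z [ 0.002  0.001 -1.   ] grasp [0.5583 0.2157 0.096 ]
j [-0.869  0.595  0.537  1.895 -0.427  0.765 -1.024] F [ 0.08  0.11 -0.43] M [ 0.03  0.03 -0.01] w 0.08496157051285429
```

```bash
python3 -m handwheel '[[[-0.001,0,-0.003,0,0,0,0.06],[0,0,0,0,0,0,0.04],[0,0,0,0,0,0,0.025],[0,0,0,0,0,0,0.018],[0,0,0,0,0,0,0.012],[0,0,0,0,0,0,0],[0,0,0,0,0,0,0],[0,0,0,0,0,0,0],[0,0,0,0,0,0,0]]]' 100
python3 goal.py
```

```text
clock: 4.1
tcp_pos: [0.5567, 0.2159, 0.1462]
orientation: [-2.982, -0.989, -0.001]
contact_force: [0.0, 0.1, 3.9]
grip_width: 0.0144
clock 4.1 tcp [0.5567 0.2159 0.1462] yaw -53.29 z [ 0.  0. -1.] grasp [0.5567 0.2159 0.0922]
j [-0.868  0.599  0.534  1.899 -0.431  0.758 -1.023] F [0.01 0.07 3.88] M [ 0.02  0.17 -0.06] w 0.014419496371035366
```

```bash
python3 -m handwheel '[[[0,0,0.003,0,0,0,0],[0,0,0.006,0,0,0,0],[0,0,0.01,0,0,0,0],[0,0,0.014,0,0,0,0],[0,0,0.016,0,0,0,0],[0,0,0.016,0,0,0,0],[0,0,0.014,0,0,0,0],[0,0,0.008,0,0,0,0],[0,0,0.003,0,0,0,0],[0,0,0,0,0,0,0]]]'
python3 goal.py
python3 - <<'E'
from h import *
im,d=r.grab_frame('side'); save('side3.png',cv2.resize(im[100:220,200:360],(800,600)))
E
```

```text
clock: 4.93
tcp_pos: [0.5566, 0.2159, 0.2366]
orientation: [-2.981, -0.989, -0.002]
contact_force: [0.5, 0.3, -2.4]
grip_width: 0.0144
clock 4.9333 tcp [0.5566 0.2159 0.2366] yaw -53.28 z [ 0.001  0.001 -1.   ] grasp [0.5567 0.216  0.1826]
j [-0.933  0.48   0.614  1.845 -0.34   0.922 -1.094] F [ 0.48  0.31 -2.42] M [0.05 0.02 0.09] w 0.01444570304599154
```

View pics/side3.png

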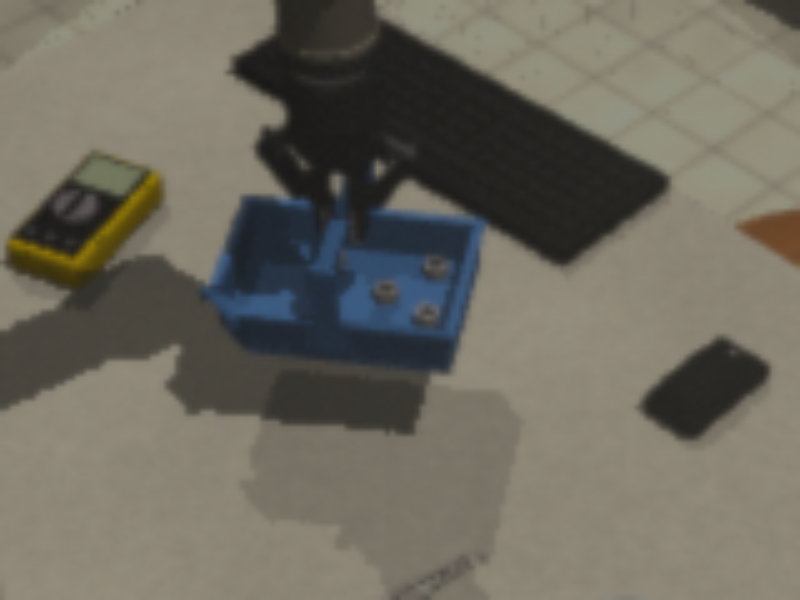

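Lifted level at the commanded grip with all visible nuts in place. Next I'll work out the final pose, with lip direction near 202°, across the clip axis.

```bash
cat > plan.py <<'E'
from h import *
from scipy.spatial.transform import Rotation as Ro
OFF=.0522
def tray_pose(o=None):
    o=o or r.get_obs(); R=Ro.from_rotvec(o['orientation']).as_matrix()
    Rt=R@np.diag([1,-1,-1.])   # tool x, -y, -z
    # tray x=-tool y, tray z=-tool z
    tx=-R[:,1]; tz=-R[:,2]; ty=np.cross(tz,tx); Rt=np.stack([tx,ty,tz],1)
    t=o['tcp_pos']+OFF*R[:,2]-Rt@[0,0,.094]
    return Rt,t
def pt(p): Rt,t=tray_pose(); return Rt@np.array(p)+t
def final(dyaw,tilt,lip):
    o=r.get_obs(); R=Ro.from_rotvec(o['orientation']).as_matrix(); Rt,t=tray_pose(o)
    ly=np.arctan2(Rt[1,0],Rt[0,0])+np.radians(dyaw)+np.pi/4
    u=np.array([np.cos(ly),np.sin(ly),0]); ax=np.cross([0,0,1],u)
    Rot=Ro.from_rotvec(ax*np.radians(tilt)).as_matrix()@Ro.from_rotvec([0,0,np.radians(dyaw)]).as_matrix()
    rel=Rt@np.array([.0942,.0642,.045])+t-o['tcp_pos']
    return np.array(lip)-Rot@rel, u,ax,Rot@R
LIP=np.array([.0942,.0642,.045])
if __name__=='__main__':
    Rt,t=tray_pose(); print('lip',(Rt@LIP+t).round(4),'tray',t.round(4),'tilt',np.degrees(np.arccos(Rt[2,2])).round(1))
E
python3 plan.py
python3 - <<'E'
from plan import *
for dy in (20,30):
  for ti in (0,38,45):
    print(dy,ti,[x.round(4) for x in final(dy,ti,[.4645,-.2025,.12])[:3]], r.get_obs()['tcp_pos'].round(4))
E
```

```text
lip [0.4484 0.253  0.1346] tray [0.5562 0.2159 0.0896] tilt 0.0
20 0 [array([ 0.5785, -0.2005,  0.2212]), array([-0.9791, -0.2032,  0.    ]), array([ 0.2032, -0.9791,  0.    ])] [0.5562 0.2159 0.2358]
20 38 [array([ 0.4943, -0.218 ,  0.2687]), array([-0.9791, -0.2032,  0.    ]), array([ 0.2032, -0.9791,  0.    ])] [0.5562 0.2159 0.2358]
20 45 [array([ 0.4763, -0.2217,  0.2708]), array([-0.9791, -0.2032,  0.    ]), array([ 0.2032, -0.9791,  0.    ])] [0.5562 0.2159 0.2358]
30 0 [array([ 0.5764, -0.1807,  0.2212]), array([-0.929 , -0.3701,  0.    ]), array([ 0.3701, -0.929 ,  0.    ])] [0.5562 0.2159 0.2358]
30 38 [array([ 0.4965, -0.2126,  0.2687]), array([-0.929 , -0.3701,  0.    ]), array([ 0.3701, -0.929 ,  0.    ])] [0.5562 0.2159 0.2358]
30 45 [array([ 0.4795, -0.2194,  0.2708]), array([-0.929 , -0.3701,  0.    ]), array([ 0.3701, -0.929 ,  0.    ])] [0.5562 0.2159 0.2358]
```

```bash
python3 -m handwheel '[[[0.001,-0.004,0.003,0,0,0.01,0],[0.001,-0.010,0.004,0,0,0.02,0],[0.001,-0.017,0.005,0,0,0.026,0],[0.001,-0.022,0.005,0,0,0.028,0],[0.001,-0.024,0.005,0,0,0.028,0],[0.001,-0.024,0.005,0,0,0.03,0],[0.001,-0.024,0.005,0,0,0.03,0],[0.001,-0.024,0.005,0,0,0.03,0],[0.001,-0.024,0.005,0,0,0.03,0],[0.001,-0.024,0.005,0,0,0.03,0]]]'
python3 goal.py
python3 -m handwheel '[[[0.001,-0.024,0.005,0,0,0.03,0],[0.001,-0.024,0.005,0,0,0.03,0],[0.001,-0.024,0.005,0,0,0.03,0],[0.001,-0.024,0.005,0,0,0.03,0],[0.001,-0.024,0.005,0,0,0.03,0],[0.001,-0.024,0.005,0,0,0.03,0],[0.001,-0.022,0.005,0,0,0.028,0],[0.001,-0.017,0.005,0,0,0.026,0],[0.001,-0.010,0.004,0,0,0.02,0],[0.001,-0.004,0.003,0,0,0.01,0]]]'
python3 -m handwheel '[[[0,0,0,0,0,0,0],[0,0,0,0,0,0,0]]]'
python3 goal.py;python3 plan.py
python3 - <<'E'
from h import *
im,d=r.grab_frame('side'); save('side4.png',cv2.resize(im[100:340,200:520],(800,600)))
E
```

```text
clock: 5.82
tcp_pos: [0.5659, 0.0172, 0.2825]
orientation: [-2.826, -1.373, 0.002]
contact_force: [1.2, -1.0, -3.7]
grip_width: 0.0149
clock 5.8167 tcp [0.5659 0.0172 0.2825] yaw -38.19 z [-0.002 -0.001 -1.   ] grasp [0.5658 0.0172 0.2285]
j [-0.628  0.365  0.621  1.874 -0.252  0.983 -0.563] F [ 1.17 -1.01 -3.66] M [-0.03  0.01 -0.01] w 0.014877639184258119
clock: 6.65
tcp_pos: [0.5756, -0.1811, 0.3297]
orientation: [2.624, 1.727, -0.003]
contact_force: [0.4, -0.8, -3.8]
grip_width: 0.0142
clock: 6.82
tcp_pos: [0.5764, -0.1776, 0.3293]
orientation: [-2.621, -1.73, 0.001]
contact_force: [0.1, 0.2, -3.1]
grip_width: 0.0145
clock 6.8167 tcp [ 0.5764 -0.1776  0.3293] yaw -23.15 z [-0.001  0.001 -1.   ] grasp [ 0.5763 -0.1776  0.2753]
j [-0.273  0.38   0.618  1.737 -0.243  1.104  0.019] F [ 0.05  0.24 -3.09] M [ 0.06  0.05 -0.04] w 0.01446009533341509
lip [ 0.4644 -0.1995  0.2282] tray [ 0.5763 -0.1775  0.1831] tilt 0.1
```

View pics/side4.png

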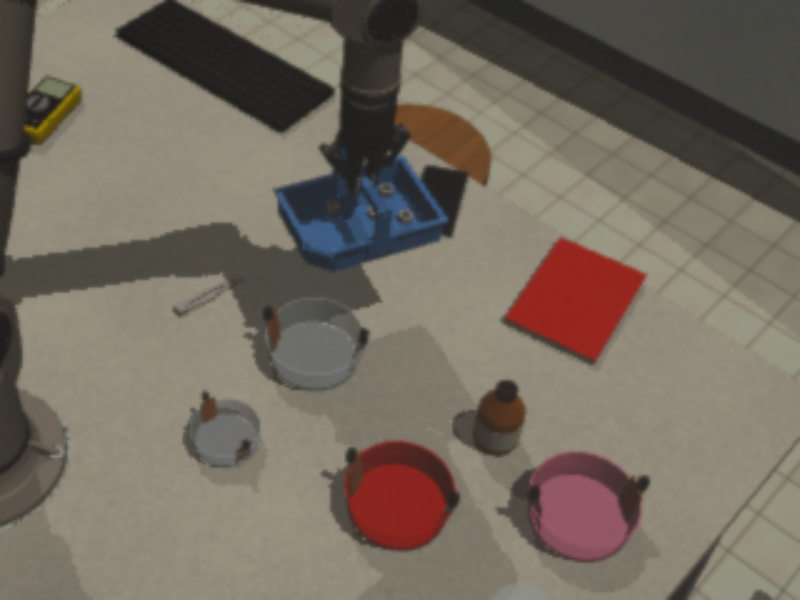

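```bash
python3 -m handwheel '[[[-0.002,-0.001,0,0.006,-0.015,0,0],[-0.0042,-0.0018,0,0.013,-0.0325,0,0],[-0.0042,-0.0018,0,0.013,-0.0325,0,0],[-0.0042,-0.0018,0,0.013,-0.0325,0,0],[-0.0042,-0.0018,0,0.013,-0.0325,0,0],[-0.0042,-0.0018,0,0.013,-0.0325,0,0],[-0.0042,-0.0018,0,0.013,-0.0325,0,0],[-0.0042,-0.0018,0,0.013,-0.0325,0,0],[-0.0042,-0.0018,0,0.013,-0.0325,0,0],[-0.0042,-0.0018,0,0.013,-0.0325,0,0]]]'
python3 goal.py;python3 plan.py
python3 - <<'E'
from h import *
im,d=r.grab_frame('side'); save('side5.png',cv2.resize(im[130:270,260:420],(800,700))[:600])
E
```

```text
clock: 7.7
tcp_pos: [0.5361, -0.1946, 0.3296]
orientation: [2.532, 1.673, 0.499]
contact_force: [0.4, -0.4, -3.2]
grip_width: 0.0141
clock 7.7 tcp [ 0.5361 -0.1946  0.3296] yaw -24.71 z [ 0.303  0.122 -0.945] grasp [ 0.5524 -0.188   0.2786]
j [-0.147  0.208  0.562  1.957 -0.474  0.82   0.283] F [ 0.36 -0.39 -3.17] M [-0.13  0.58 -0.01] w 0.014149503310118543
lip [ 0.4606 -0.202   0.1974] tray [ 0.5804 -0.1767  0.1914] tilt 19.1
```

View pics/side5.png

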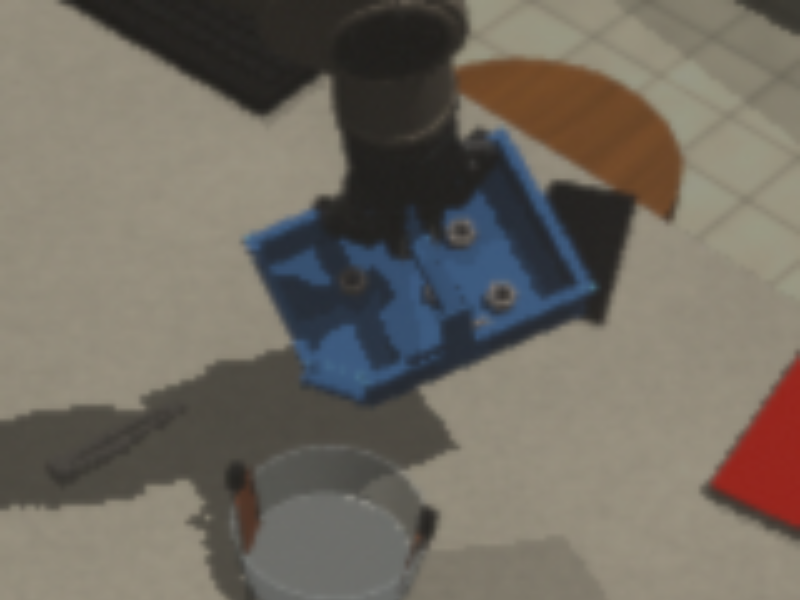

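The tray is tipped 19° toward the lip, which sits at (330,380) in the crop, and the nuts are still mid-floor. I'll go on slowly.

```bash
python3 -m handwheel '[[[0,0,0,0,0,0,0],[0,0,0,0,0,0,0],[0,0,0,0,0,0,0],[-0.002,-0.001,0,0.006,-0.015,0,0],[-0.002,-0.001,0,0.006,-0.015,0,0],[-0.002,-0.001,0,0.006,-0.015,0,0],[-0.002,-0.001,0,0.006,-0.015,0,0],[0,0,0,0,0,0,0],[0,0,0,0,0,0,0],[0,0,0,0,0,0,0]]]'
python3 plan.py
python3 -m handwheel '[[[-0.002,-0.001,0,0.006,-0.015,0,0],[-0.002,-0.001,0,0.006,-0.015,0,0],[-0.002,-0.001,0,0.006,-0.015,0,0],[-0.002,-0.001,0,0.006,-0.015,0,0],[-0.002,-0.001,0,0.006,-0.015,0,0],[-0.002,-0.001,0,0.006,-0.015,0,0],[-0.002,-0.001,0,0.006,-0.015,0,0],[-0.002,-0.001,0,0.006,-0.015,0,0],[0,0,0,0,0,0,0],[0,0,0,0,0,0,0]]]'
python3 goal.py;python3 plan.py
python3 - <<'E'
from h import *
im,d=r.grab_frame('side'); save('side6.png',cv2.resize(im[130:270,260:420],(800,700))[:600])
E
```

```text
clock: 8.58
tcp_pos: [0.5287, -0.1994, 0.33]
orientation: [2.508, 1.655, 0.59]
contact_force: [0.2, -0.1, -2.6]
grip_width: 0.0145
lip [ 0.4612 -0.2037  0.1934] tray [ 0.5811 -0.1785  0.1951] tilt 22.7
clock: 9.42
tcp_pos: [0.5123, -0.2077, 0.3298]
orientation: [2.452, 1.617, 0.773]
contact_force: [0.1, -0.0, -2.7]
grip_width: 0.0144
clock 9.4167 tcp [ 0.5123 -0.2077  0.3298] yaw -27.34 z [ 0.466  0.186 -0.865] grasp [ 0.5374 -0.1977  0.2831]
j [-0.024  0.147  0.52   2.067 -0.738  0.723  0.584] F [ 0.08 -0.03 -2.74] M [-0.39  0.85  0.05] w 0.014379133389244793
lip [ 0.4616 -0.2052  0.1861] tray [ 0.5804 -0.1805  0.2033] tilt 30.1
```

View pics/side6.png

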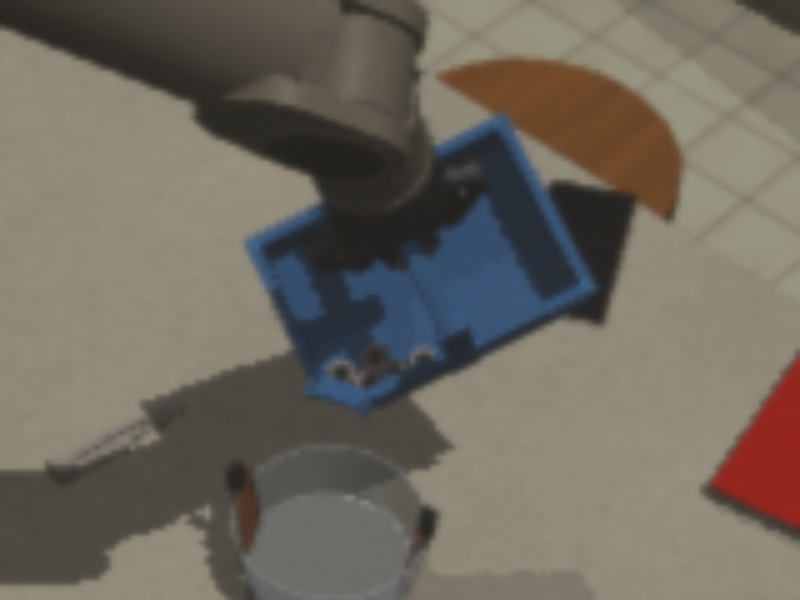

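```bash
python3 -m handwheel '[[[-0.002,-0.001,0,0.006,-0.015,0,0],[-0.002,-0.001,0,0.006,-0.015,0,0],[-0.002,-0.001,0,0.006,-0.015,0,0],[-0.002,-0.001,0,0.006,-0.015,0,0],[-0.002,-0.001,0,0.006,-0.015,0,0],[-0.002,-0.001,0,0.006,-0.015,0,0],[-0.002,-0.001,0,0.006,-0.015,0,0],[-0.002,-0.001,0,0.006,-0.015,0,0],[0,0,0,0,0,0,0],[0,0,0,0,0,0,0]]]'
python3 goal.py;python3 plan.py
python3 - <<'E'
from plan import *
im,d=r.grab_frame('side'); p=proj('side',pt(LIP)); print(p)
L=r.masks_of('nut1','side'); print([(round(x['p'],2),np.round(x['at'],1).tolist(),int(x['pixels'].sum())) for x in L])
im=im.copy(); c=cv2.resize(im[160:230,290:370],(800,700),interpolation=cv2.INTER_CUBIC)[:600].copy()
q=((p-[290,160]+.5)*10).astype(int); cv2.drawMarker(c,tuple(int(v) for v in q),(255,0,0)); save('side7.png',c)
im,d=r.grab_frame('top'); save('top7.png',cv2.resize(im[140:280,250:430],(720,560)))
E
```

```text
clock: 10.3
tcp_pos: [0.4968, -0.2154, 0.3299]
orientation: [2.386, 1.574, 0.949]
contact_force: [-0.1, 0.2, -3.5]
grip_width: 0.0144
clock 10.3 tcp [ 0.4968 -0.2154  0.3299] yaw -29.71 z [ 0.565  0.226 -0.794] grasp [ 0.5273 -0.2032  0.287 ]
j [ 0.062  0.127  0.502  2.133 -0.967  0.714  0.844] F [-0.05  0.21 -3.47] M [-0.39  1.08 -0.01] w 0.014421241753931864
lip [ 0.4635 -0.206   0.1814] tray [ 0.5793 -0.1824  0.2138] tilt 37.5
[327.14689099 210.47035748]
[]
```

View pics/side7.png

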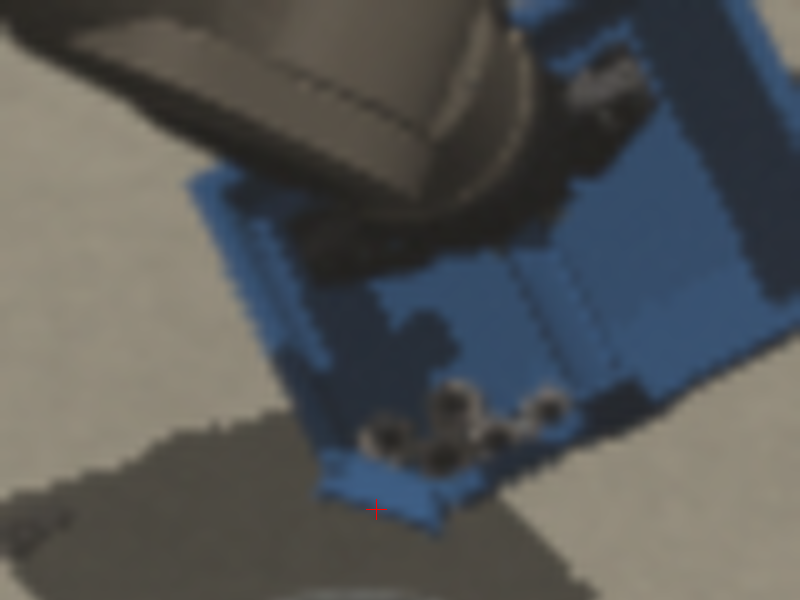

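View pics/top7.png

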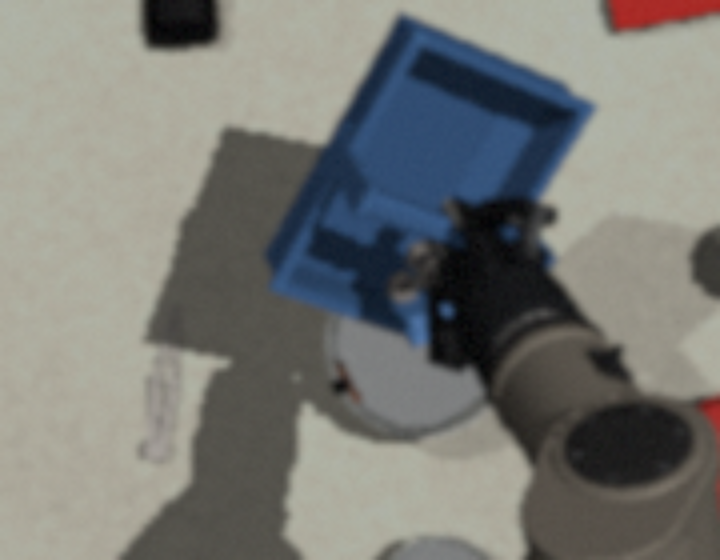

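```bash
cat > nuts.py <<'E'
from plan import *
def onfloor(n,pix,h=.014):
    f,cx,cy,R,t=K(n); Rt,tt=tray_pose()
    C=-R.T@t; out=[]
    for u,v in pix:
        ray=R.T@np.array([(u-cx)/f,(v-cy)/f,1.])
        p0=tt+Rt[:,2]*h; s=((p0-C)@Rt[:,2])/(ray@Rt[:,2])
        out.append(Rt.T@(C+s*ray-tt))
    return np.array(out)*1000
E
python3 - <<'E'
from nuts import *
pix=np.array([(385,440),(455,400),(440,460),(500,440),(547,408)])/10-.5+[290,160]
q=onfloor('side',pix); print(q.round(0), np.hypot(q[:,0]-82.2,q[:,1]-52.2).round(0))
E
```

```text
[[84. 37. 14.]
 [55. 36. 14.]
 [70. 53. 14.]
 [47. 57. 14.]
 [27. 54. 14.]] [15. 32. 13. 35. 55.]
```

All five nuts are at the lip end, but one still trails along the long wall, about 55 mm from the corner foot. There's plenty of time left. While high and clear, I'll turn the tipped tray about its own normal so that +x is lowest, then turn it back, to pack them tighter.

```bash
python3 -m handwheel '[[[0,0,0,-0.017,-0.007,0.024,0],[0,0,0,-0.034,-0.0136,0.0476,0],[0,0,0,-0.034,-0.0136,0.0476,0],[0,0,0,-0.034,-0.0136,0.0476,0],[0,0,0,-0.034,-0.0136,0.0476,0],[0,0,0,-0.034,-0.0136,0.0476,0],[0,0,0,-0.034,-0.0136,0.0476,0],[0,0,0,-0.034,-0.0136,0.0476,0],[0,0,0,-0.034,-0.0136,0.0476,0],[0,0,0,-0.034,-0.0136,0.0476,0]]]'
python3 -m handwheel '[[[0,0,0,-0.034,-0.0136,0.0476,0],[0,0,0,-0.034,-0.0136,0.0476,0],[0,0,0,-0.034,-0.0136,0.0476,0],[0,0,0,-0.034,-0.0136,0.0476,0],[0,0,0,-0.034,-0.0136,0.0476,0],[0,0,0,-0.034,-0.0136,0.0476,0],[0,0,0,-0.034,-0.0136,0.0476,0],[0,0,0,0,0,0,0],[0,0,0,0,0,0,0],[0,0,0,0,0,0,0]]]'
python3 goal.py;python3 plan.py
python3 - <<'E'
from plan import *
im,d=r.grab_frame('side'); p=proj('side',pt(LIP)); print(p)
c=cv2.resize(im[160:230,290:370],(800,700),interpolation=cv2.INTER_CUBIC)[:600].copy()
save('side8.png',c)
E
```

```text
clock: 11.28
tcp_pos: [0.497, -0.2151, 0.33]
orientation: [1.752, 2.078, 0.814]
contact_force: [-0.7, -1.0, -3.5]
grip_width: 0.0147
clock: 12.12
tcp_pos: [0.4968, -0.2152, 0.3299]
orientation: [1.247, 2.323, 0.686]
contact_force: [-0.5, 0.8, -3.6]
grip_width: 0.0142
clock 12.1167 tcp [ 0.4968 -0.2152  0.3299] yaw 36.49 z [ 0.566  0.225 -0.793] grasp [ 0.5274 -0.2031  0.2871]
j [ 0.136  0.125  0.419  2.13  -0.956  0.703  1.822] F [-0.5   0.77 -3.64] M [-0.37  1.11  0.03] w 0.014194691813907069
lip [ 0.5262 -0.2919  0.2015] tray [ 0.5796 -0.1823  0.214 ] tilt 37.5
[357.64362885 210.27763482]
```

View pics/side8.png

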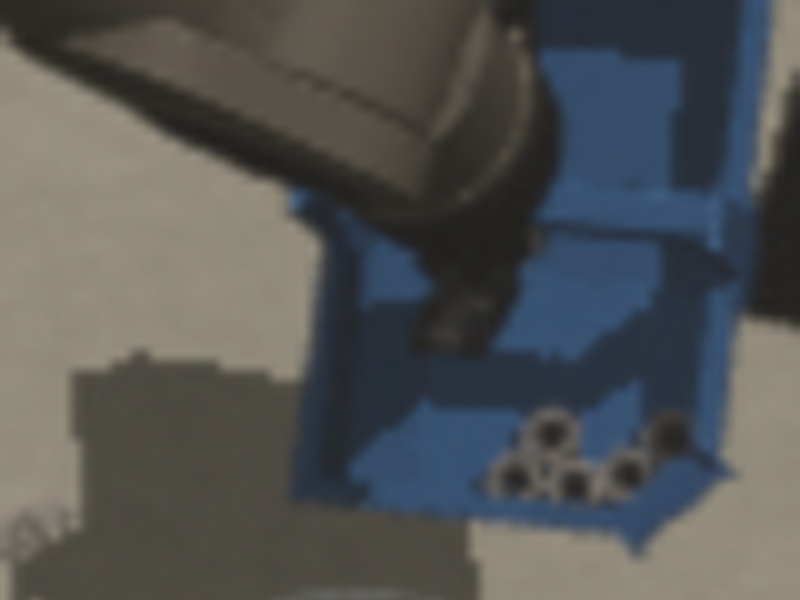

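All five now show as a compact band along the +x and cut walls, at crop (515–665, 430–485). Turning back to the diagonal.

```bash
python3 -m handwheel '[[[0,0,0,0.017,0.007,-0.024,0],[0,0,0,0.034,0.0136,-0.0476,0],[0,0,0,0.034,0.0136,-0.0476,0],[0,0,0,0.034,0.0136,-0.0476,0],[0,0,0,0.034,0.0136,-0.0476,0],[0,0,0,0.034,0.0136,-0.0476,0],[0,0,0,0.034,0.0136,-0.0476,0],[0,0,0,0.034,0.0136,-0.0476,0],[0,0,0,0.034,0.0136,-0.0476,0],[0,0,0,0.034,0.0136,-0.0476,0]]]'
python3 -m handwheel '[[[0,0,0,0.034,0.0136,-0.0476,0],[0,0,0,0.034,0.0136,-0.0476,0],[0,0,0,0.034,0.0136,-0.0476,0],[0,0,0,0.034,0.0136,-0.0476,0],[0,0,0,0.034,0.0136,-0.0476,0],[0,0,0,0.034,0.0136,-0.0476,0],[0,0,0,0.034,0.0136,-0.0476,0],[0,0,0,0,0,0,0],[0,0,0,0,0,0,0],[0,0,0,0,0,0,0]]]'
python3 goal.py;python3 plan.py
python3 - <<'E'
from plan import *
im,d=r.grab_frame('side'); p=proj('side',pt(LIP)); print(p)
c=cv2.resize(im[160:230,290:370],(800,700),interpolation=cv2.INTER_CUBIC)[:600].copy()
save('side9.png',c)
E
```

```text
clock: 13.0
tcp_pos: [0.4968, -0.2153, 0.3299]
orientation: [1.935, 1.959, 0.856]
contact_force: [-0.1, 0.3, -3.3]
grip_width: 0.0145
clock: 13.83
tcp_pos: [0.4967, -0.2153, 0.3299]
orientation: [2.384, 1.576, 0.95]
contact_force: [-0.1, 0.4, -3.9]
grip_width: 0.0142
clock 13.8333 tcp [ 0.4967 -0.2153  0.3299] yaw -29.63 z [ 0.565  0.226 -0.793] grasp [ 0.5273 -0.2031  0.2871]
j [ 0.062  0.127  0.502  2.133 -0.968  0.714  0.847] F [-0.06  0.45 -3.86] M [-0.51  1.02  0.03] w 0.014172302455688927
lip [ 0.4636 -0.206   0.1814] tray [ 0.5794 -0.1822  0.2139] tilt 37.5
[327.14010046 210.5309587 ]
```

View pics/side9.png

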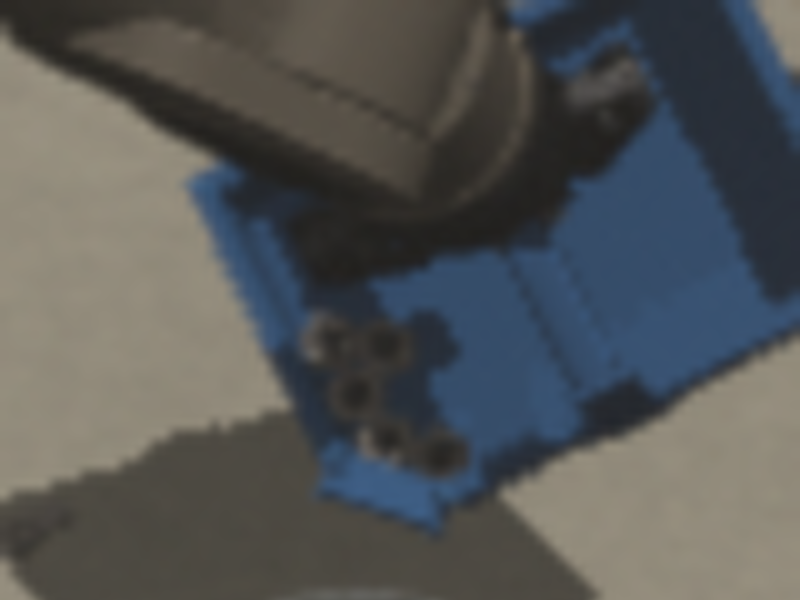

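```bash
python3 -m handwheel '[[[0,0,0,0.034,0.0136,-0.0476,0],[0,0,0,0.034,0.0136,-0.0476,0],[0,0,0,0.034,0.0136,-0.0476,0],[0,0,0,0.034,0.0136,-0.0476,0],[0,0,0,0.034,0.0136,-0.0476,0],[0,0,0,0.034,0.0136,-0.0476,0],[0,0,0,0,0,0,0],[0,0,0,0,0,0,0],[0,0,0,0,0,0,0]]]'
python3 goal.py;python3 plan.py
python3 - <<'E'
from plan import *
im,d=r.grab_frame('side'); p=proj('side',pt(LIP)); print(p)
c=cv2.resize(im[160:230,290:370],(800,700),interpolation=cv2.INTER_CUBIC)[:600].copy()
save('side10.png',c)
E
```

```text
clock: 14.63
tcp_pos: [0.4967, -0.2153, 0.3299]
orientation: [2.722, 1.165, 1.005]
contact_force: [0.3, 0.4, -3.3]
grip_width: 0.014
clock 14.6333 tcp [ 0.4967 -0.2153  0.3299] yaw -48.28 z [ 0.565  0.227 -0.793] grasp [ 0.5272 -0.2031  0.2871]
j [ 0.035  0.129  0.533  2.134 -0.973  0.719  0.492] F [ 0.27  0.36 -3.28] M [-0.43  1.05 -0.01] w 0.013984811927475712
lip [ 0.4601 -0.1663  0.1903] tray [ 0.5793 -0.1822  0.2139] tilt 37.5
[318.44664047 203.47698262]
```

View pics/side10.png

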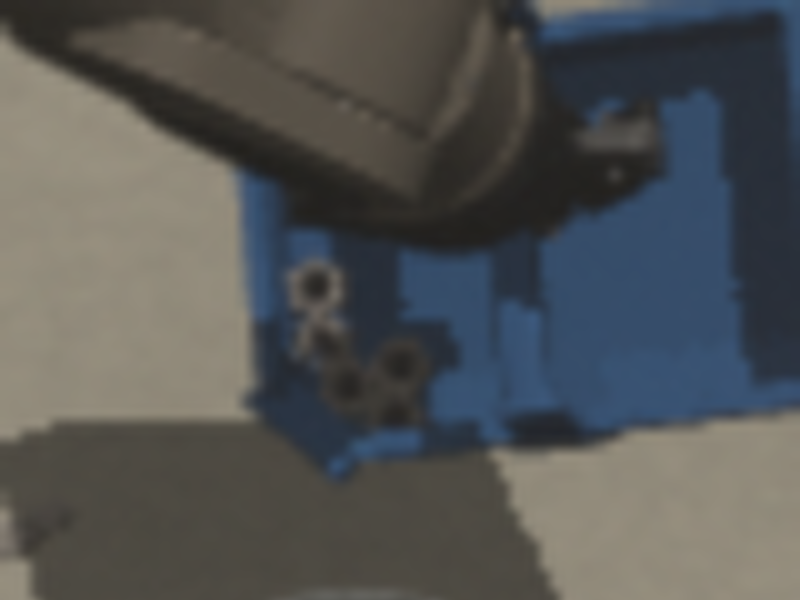

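Run:
```python
from nuts import *
pix=np.array([(315,285),(322,340),(348,385),(400,362),(395,412)])/10-.5+[290,160]
q=onfloor('side',pix); print(q.round(0), np.hypot(q[:,0]-82.2,q[:,1]-52.2).round(0))
```

```text
[[86.  4. 14.]
 [85. 24. 14.]
 [77. 42. 14.]
 [57. 36. 14.]
 [61. 54. 14.]] [48. 28. 11. 30. 21.]
```

```bash
python3 -m handwheel '[[[0,0,0,0.034,0.0136,-0.0476,0],[0,0,0,0.034,0.0136,-0.0476,0],[0,0,0,0.034,0.0136,-0.0476,0],[0,0,0,0.034,0.0136,-0.0476,0],[0,0,0,0,0,0,0],[0,0,0,0,0,0,0],[0,0,0,0,0,0,0]]]'
python3 goal.py;python3 plan.py
python3 - <<'E'
from plan import *
im,d=r.grab_frame('side'); p=proj('side',pt(LIP)); print(p)
c=cv2.resize(im[160:230,290:370],(800,700),interpolation=cv2.INTER_CUBIC)[:600].copy()
save('side11.png',c)
E
```

```text
clock: 15.27
tcp_pos: [0.4967, -0.2153, 0.3299]
orientation: [-2.8, -0.818, -0.986]
contact_force: [-0.8, -0.6, -2.8]
grip_width: 0.014
clock 15.2667 tcp [ 0.4967 -0.2153  0.3299] yaw -59.59 z [ 0.565  0.227 -0.793] grasp [ 0.5272 -0.2031  0.2871]
j [ 0.017  0.13   0.553  2.135 -0.977  0.722  0.256] F [-0.81 -0.63 -2.75] M [-0.53  1.08  0.06] w 0.014026540637130899
lip [ 0.4645 -0.1414  0.2006] tray [ 0.5793 -0.1821  0.2139] tilt 37.5
[314.36371614 197.24676672]
```

View pics/side11.png

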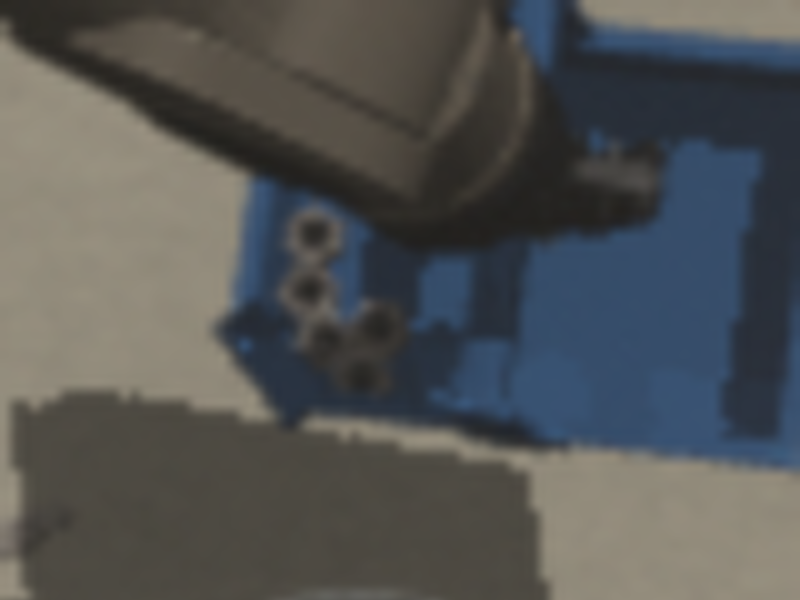

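The pile is still compact, with the farthest nut about 48 mm from the corner. Returning the lip to the downhill direction.

```bash
python3 -m handwheel '[[[0,0,0,-0.034,-0.0136,0.0476,0],[0,0,0,-0.034,-0.0136,0.0476,0],[0,0,0,-0.034,-0.0136,0.0476,0],[0,0,0,-0.034,-0.0136,0.0476,0],[0,0,0,-0.034,-0.0136,0.0476,0],[0,0,0,-0.034,-0.0136,0.0476,0],[0,0,0,-0.034,-0.0136,0.0476,0],[0,0,0,-0.034,-0.0136,0.0476,0],[0,0,0,-0.026,-0.0104,0.0364,0],[0,0,0,0,0,0,0]]]'
python3 goal.py;python3 plan.py
python3 - <<'E'
from plan import *
im,d=r.grab_frame('side'); p=proj('side',pt(LIP)); print(p)
c=cv2.resize(im[160:230,290:370],(800,700),interpolation=cv2.INTER_CUBIC)[:600].copy()
save('side12.png',c)
E
```

```text
clock: 16.15
tcp_pos: [0.4967, -0.2154, 0.3299]
orientation: [2.457, 1.498, 0.963]
contact_force: [-0.5, -0.1, -2.5]
grip_width: 0.0142
clock 16.15 tcp [ 0.4967 -0.2154  0.3299] yaw -33.65 z [ 0.565  0.226 -0.793] grasp [ 0.5272 -0.2032  0.2871]
j [ 0.057  0.128  0.508  2.133 -0.969  0.715  0.775] F [-0.51 -0.13 -2.51] M [-0.48  1.03 -0.02] w 0.014248868809519435
lip [ 0.4619 -0.198   0.1825] tray [ 0.5793 -0.1823  0.2139] tilt 37.5
[325.10158334 209.33457861]
```

View pics/side12.png

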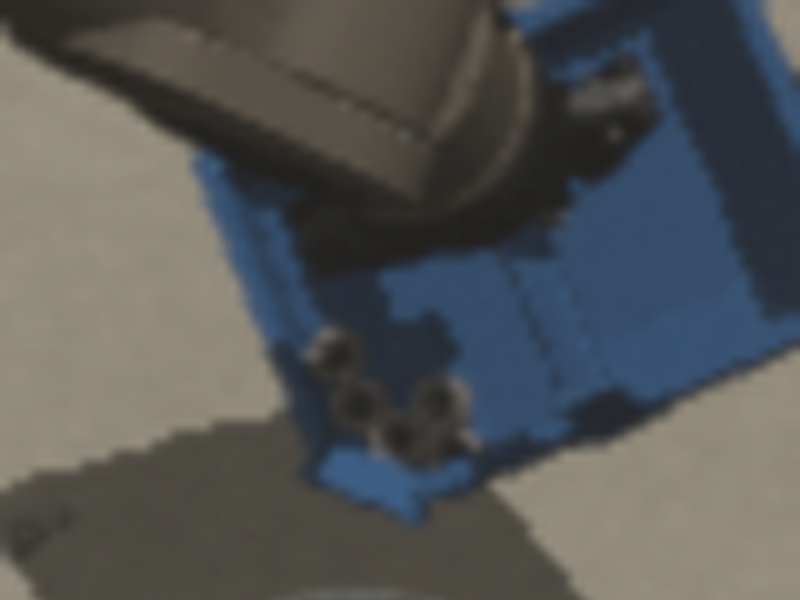

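```bash
python3 -m handwheel '[[[0,0,-0.003,-0.02,-0.008,0.028,0],[0,0,-0.006,-0.02,-0.008,0.028,0],[0,0,-0.009,0,0,0,0],[0,0.001,-0.010,0,0,0,0],[0.001,0.001,-0.010,0,0,0,0],[0,0.001,-0.010,0,0,0,0],[0,0,-0.008,0,0,0,0],[0,0,-0.004,0,0,0,0],[0,0,-0.002,0,0,0,0],[0,0,0,0,0,0,0]]]'
python3 goal.py;python3 plan.py
python3 - <<'E'
from nuts import *
V,U=np.mgrid[0:400,0:640]
im,d=r.grab_frame('side'); p=proj('side',pt(LIP)); print(p)
c=cv2.resize(im[175:285,260:400],(764,600),interpolation=cv2.INTER_CUBIC); k=764/140
cv2.drawMarker(c,tuple(int(v) for v in (p-[260,175]+.5)*k),(255,0,0)); save('side13.png',c)
def rim(n,d):
    P=unproj(n,U,V,d); q=P[(d>0)&(abs(P[...,0]-.464)<.1)&(abs(P[...,1]+.203)<.1)&(P[...,2]>.04)&(P[...,2]<.056)]
    print(n,len(q),cv2.minEnclosingCircle((q[:,:2]*1000).astype(np.float32)))
rim('side',d)
im,d=r.grab_frame('top'); rim('top',d); c=cv2.resize(im[140:280,250:430],(720,560)); p=proj('top',pt(LIP)); print(p)
cv2.drawMarker(c,tuple(int(v) for v in (p-[250,140]+.5)*4),(255,0,0)); save('top13.png',c)
E
```

```text
clock: 17.03
tcp_pos: [0.4977, -0.2124, 0.2677]
orientation: [2.39, 1.57, 0.95]
contact_force: [0.3, -0.2, -3.4]
grip_width: 0.0143
clock 17.0333 tcp [ 0.4977 -0.2124  0.2677] yaw -29.95 z [ 0.565  0.226 -0.794] grasp [ 0.5282 -0.2002  0.2248]
j [ 0.113  0.232  0.458  2.194 -1.183  0.663  1.081] F [ 0.33 -0.24 -3.42] M [-0.44  1.03  0.04] w 0.014344928332084231
lip [ 0.4643 -0.2025  0.1193] tray [ 0.5803 -0.1794  0.1517] tilt 37.5
[326.12355189 221.29186533]
side 166 ((461.1838073730469, -202.88949584960938), 78.32916259765625)
top 70 ((441.9208679199219, -187.8760986328125), 68.13925170898438)
[357.30382921 224.18839   ]
```

View pics/side13.png

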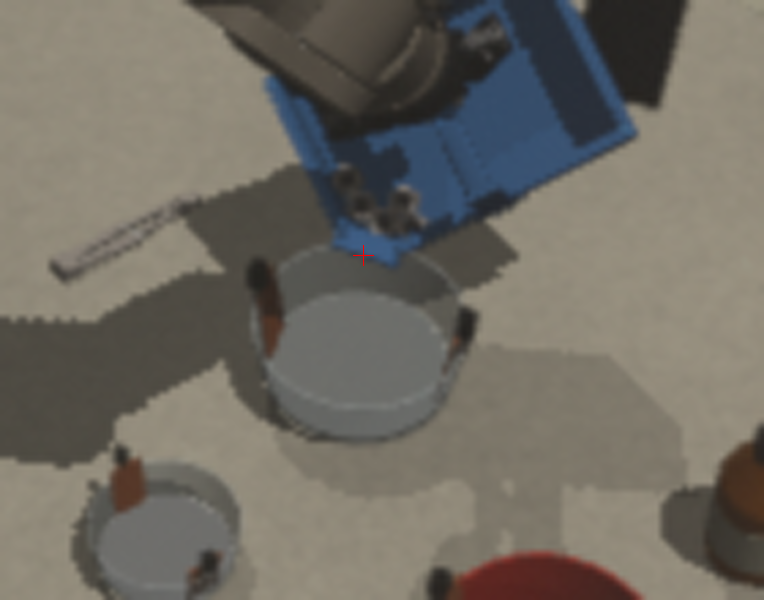

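View pics/top13.png

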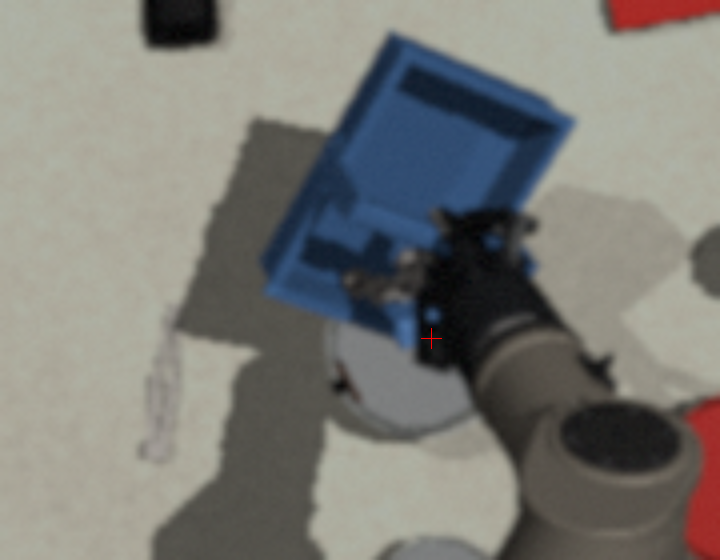

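```bash
python3 -m handwheel '[[[0,0,0,0,0,0,0],[0,0,0,0,0,0,0],[0,0,0,0,0,0,0],[0,0,0,0,0,0,0],[0,0,0,0,0,0,0],[0,0,0,0,0,0,0],[0,0,0,0,0,0,0],[0,0,0,0,0,0,0],[0,0,0,0,0,0,0],[0,0,0,0,0,0,0]]]'
python3 - <<'E'
from nuts import *
o=r.get_obs(); print(abs(o['qvel']).max())
im,d=r.grab_frame('side'); p=proj('side',pt(LIP)); u,v=p.round().astype(int)
for dv in (-2,-1,0): print(unproj('side',u,v+dv,d[v+dv,u]).round(3))
c=cv2.resize(im[175:235,300:380],(800,600),interpolation=cv2.INTER_CUBIC); save('side14.png',c)
E
python3 plan.py
```

```text
clock: 17.97
tcp_pos: [0.4977, -0.2123, 0.2679]
orientation: [2.389, 1.571, 0.951]
contact_force: [-0.8, 0.0, -2.8]
grip_width: 0.0141
0.006759333768674452
[ 0.47  -0.197  0.123]
[ 0.466 -0.201  0.125]
[ 0.464 -0.202  0.122]
lip [ 0.4644 -0.2025  0.1195] tray [ 0.5803 -0.1793  0.1519] tilt 37.5
```

View pics/side14.png

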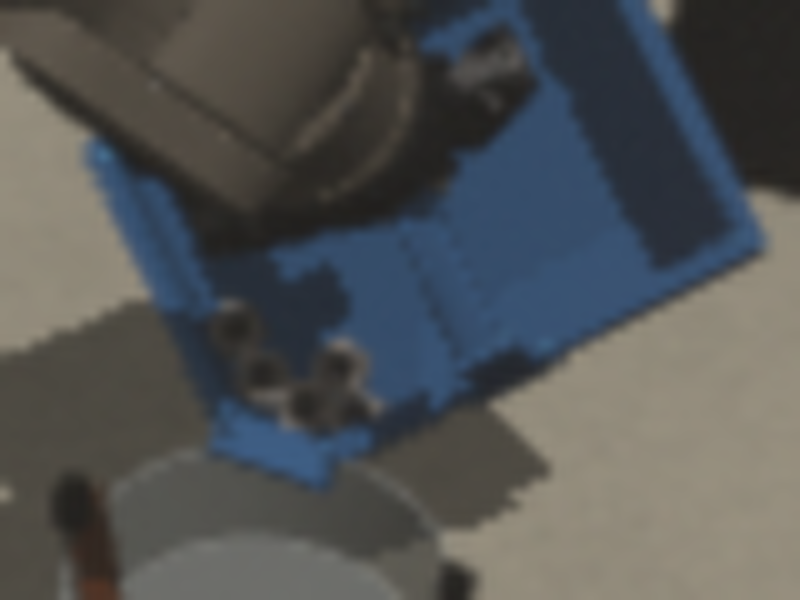

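All five nuts are still and touching in the lip corner, at crop (235–350, 325–410). The measured depth at the lip tip, (0.464, -0.202, 0.122), agrees with the kinematics. Handing in.

Run:
```python
from nuts import *
pix=np.array([(235,325),(262,370),(308,403),(340,360),(350,410)])/10-.5+[300,175]
q=onfloor('side',pix); print(np.hypot(q[:,0]-82.2,q[:,1]-52.2).round(0))
print(r.hand_in())
```

```text
[47. 27. 12. 31. 22.]
the job is handed in; nothing more can be done
None
```

I gripped the blue tray by its handle, carried it level to the large grey glass dish and tipped it 37.5° toward the pouring lip. One nut trailed along the long wall. While still high above the dish I turned the tipped tray about its own normal and back, which packed the nuts tighter. I then lowered it to the final pose and handed in at about 18 s, still holding it there.

**Lip position:** The tip is at about (0.464, -0.202, 0.12) by kinematics and by depth. That is within about 2 mm of the dish centre I measured before the move, and about 70 mm above the rim.

**Nuts:** All five are in the tray in one touching group, with centres 12–47 mm from the corner foot. The farthest lies against the +x wall, so the pile is not as tight as it could be.

**Stillness and clearance:** The arm was still, with joint speeds below 0.01 rad/s and only the tray's weight on the wrist. The tray cleared the dish, which the side camera showed within about 4 mm of its first position.

**Checks that failed or disagreed:**
- The network found no nuts in the side picture (I only asked once), so the nut count and positions come from my own reading of the pictures.
- The top camera could not confirm the dish position, because the tray and arm hid most of its rim. Its fit was about 27 mm off and I discounted it.
- I did not re-measure the other things on the bench at the end. Nothing looked moved in the pictures, and the arm touched nothing but the tray.

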